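Drive a dowel pin flush with the spring hammer

TASK

Press the tail of the spring hammer down until its catch clicks in and holds it cocked, easing off as soon as you feel the buffer (never press on the tool with more than 25 N), and take your hand away. Then press the trigger so that the hammer springs over and drives the dowel pin flush into its block in that one blow; do not touch the pin yourself, and leave the jar, battery pack and screwdriver where they are.

Things in the scene. Friction and masses are not known exactly. Their poses are not given: they have to be found in the camera images.
- setter: bench spring hammer, fixed, bare and grey-painted steel; base plate 270 x 110 x 14 mm from x = -105 to 165. Origin: on the bench, directly below the hammer's pivot; x runs from the tail (-x side, towards the robot) to the hammer head (+x side), z up. At x = 125 an aluminium work block (top 85 mm high) holds the dowel pin under the head.
- pivot (a point): centre of the hammer's pivot shaft, 110 mm above the bench; the shaft runs along the setter's y, between two grey cheek plates 130 mm high (y = -34 and 40, x = -14 to 26 mm).
- hammer (a joint): angle of the rocker (tail and hammer arm in one), rad: 0 = head down flush on the work block; grows as the tail goes down and the head rises. 0.05 to 0.085 at the start, the head lying on the proud pin. A spring drives it to 0: it takes 3 to 5 N at the tail pad to lift the head, rising smoothly to 5 to 9 N at the catch. Let go uncaught, it snaps down on the pin and may spoil the job.
- tail_pad (a point): centre of the top face of the tail's press pad, a plain flat steel plate 42 mm long (along the tail), 32 mm wide (y), 6 mm thick, 150 mm from the pivot along the tail; it swings with the rocker. At joint value q the tail points to the setter's -x side, 0.56 - q rad above the horizontal, in the plane y = 0. When tripped it springs up through its arc again: keep clear.
- catch_hook (a point): nose of the fixed-pivot sprung hook (sear) beside the tail; the hook fills y = 17 to 27, x = -60 to -100 mm, up to 120 mm high: keep off it. The setting of the catch differs each time and is not measured: it engages somewhere from hammer 0.54 to 1.09 rad; 0.2 rad before that a slight extra resistance (1 to 3 N) starts, and ends with a click.
- buffer (a point): top of the stiff sprung buffer that stops the catch 0.03 to 0.06 rad after it has engaged (so its place in hammer varies with the catch). From there the force at the tail pad climbs by about 2.5 to 3.5 N for each mm of pad travel: 12 to 20 N at the pad means that the buffer is reached and the catch is in; before it the force never passes 11 N.
- trigger_rest (a point): centre of the top face of the trigger pad at rest: setter x = -210, y = 75, 75 mm above the bench (fixed to the frame: does not follow the trigger). The pad is a plain steel plate 34 x 34 x 6 mm on a bent rod. Press it down: it tips the hook off the catch after 12 to 25 mm with 2 to 6 N, meets its stop after about 38 mm and springs back by itself.
- dowel (a joint): how far the steel dowel pin (8 mm in diameter, upright at setter x = 125, y = 0) has been driven, m: 0 = standing 10 mm proud of the work block, 0.010 = flush. 0 to 0.003 at the start. Tight fit (about 22 N): it takes the hammer's blow.
- jar: closed clear jar, 60 mm in diameter, 75 mm high; bystander. Origin: centre of its underside.
- battery: black power-tool battery pack with an orange band, 75 x 115 x 67 mm; bystander. Origin: centre of its underside.
- driver: screwdriver lying on the bench; bystander. Origin: underside, x along it towards the tip.

How it is judged:
On the way, in this order (a step that is already met when the one before it is completed fails the run):
1. the hammer stays cocked on its catch with the hand off it, the pin still proud (value of joint hammer above 0.45 rad and contact force between each of the fingers, the arm and setter below 0.2 N and value of joint dowel below 0.005 m), for 0.3 s.
2. the trigger is tripped and the blow has driven the pin flush (value of joint hammer below 0.1 rad and value of joint dowel above 0.0085 m), for 0.1 s.
At the end, for the whole second after the job is handed in: The dowel pin is flush in its block (within 1.5 mm), the hammer lies down on it (joint below 0.06 rad), and the three bystanders are within 20 mm of where they stood (value of joint dowel above 0.0085 m and value of joint hammer below 0.06 rad and distance of each of jar, battery, driver from where it was at the start of the episode below 0.02 m); the robot touches nothing.
It fails at once if any part of the spring hammer is pressed with more than 25 N (contact force between any of the fingers, the arm and setter above 25 N).
It fails at once if the robot touches the dowel pin (contact force between any of the fingers, the arm and dowel_c0 above 0.3 N).
It fails at once if a bystander is knocked from its place (distance of any of jar, battery, driver from where it was at the start of the episode above 0.03 m).
It also fails if it takes over 54 s, if anything falls off the work surface, if the arm or the gripper's body presses on something with over 40 N, if the wrist force passes 120 N, or if a joint passes its speed limit or range.

ROBOT

A 7-joint arm with a two-finger parallel gripper is mounted at the origin on the work surface. World frame = base frame: x ahead of the robot, y to its left, z up, the work surface at z = 0. Lengths are in m, angles in rad, forces in N, time in s.
With the tool pointing down it reaches from about 0.4 to 0.9 m from the base axis. Payload 5.5 kg.
Tool frame: the origin (TCP) lies midway between the tips of the shut fingers; the grasp point (between the pads) lies 19 mm behind it (manip.grip_depth is the distance from the TCP to the grasp point, in m); z points along the fingers, x is the direction in which the jaws open and shut, and the axes are right-handed (so a half turn about z gives the same grasp; the last joint's range is limited). The gripper opens to 92 mm and grips with 3 to 60 N. Pads are 19 mm wide; open, the fingers measure 130 mm over their backs; the gripper's body (75 mm by 190 mm) begins 47 mm behind the grasp point.
Start: joints at [1.518, 0.501, -0.427, 1.55, 0.221, 1.138, -0.21], TCP at [0.202, -0.618, 0.227] pointing down, gripper open.
Joint ranges: [-2.88, 2.88], [-0.31, 2.03], [-1.54, 1.56], [0.2, 2.42], [-1.41, 4.55], [0.19, 2.02], [-2.57, 2.57]. Speed limits (rad/s): [2.57, 2.57, 3.14, 3.14, 3.14, 3.14, 3.14].

INTERFACE

Orientations are given as a unit quaternion [x, y, z, w].
In Python, from bench import manip, effector, viewer gives the robot as it stands. Calls block until the motion is done:
- manip.move_pose(position, orientation): joint-space move of the TCP to a pose.
- manip.servo_line(position, ori=None, vel=0.15): straight line of the TCP; ori=None keeps the orientation; vel is the mean speed in m/s.
- manip.movej(angles): joint-space move.
- effector.open_jaws() and effector.close(f_grip=None): open the fingers fully, or close them until they stop; f_grip is the grip in N (None keeps the last).
- manip.sleep(seconds).
- manip.solve_ik(position, orientation): joint angles nearest the present ones, or None.
- viewer.get_image(name): name is "side" or "top" or "wrist"; returns the picture (384x512x3 uint8, red, green, blue); there is no depth.
- viewer.get_calibration(name): a dict with "vfov" (degrees; the focal length in pixels is half the picture's height over the tangent of half this angle, whatever the lens; pixels are square), "cx", "cy" (the principal point, pixels), "eye" and "attitude" of the camera in the world. Camera axes: x right, y down, z forward; pixel columns grow to the right and rows downward; lengths in m; the calibration is good to about 2 mm. A picture is of the moment at which its call begins: read the wrist's pose just before it. get_calibration takes no time and is no camera call; for the wrist camera it gives the pose at the moment of the call.
A pose or a line that the arm cannot do raises manip.PlanningError and nothing moves.
- manip.hand_in(): hands the job in, once; it reports no verdict.
Readings, each from a call of its own:
- manip.current_clock(): time.
- manip.current_q(): joint angles.
- manip.current_joint_velocities(): joint speeds.
- manip.current_tau(): joint torques, N m.
- manip.current_tool_pos(): TCP position.
- manip.current_tcp_rot(): TCP orientation.
- manip.current_force(): force on the tool from outside, world axes, zero at the start.
- manip.current_wrist_torque(): the same for the moment, N m.
- manip.current_finger_gap(): finger opening in m.
Only numpy, scipy, OpenCV 4.12 (cv2) and the standard library are available. Lean on these libraries where they do the work, as an engineer would, in place of code of your own. Each camera call takes 0.05 s, during which the arm holds its last target.

## Working session

There is one attempt and no reset: what is moved stays moved. The work goes in short steps, each a Python script; the robot and the scene stay as the last script left them, time stands still between calls to the robot, and variables do not carry over. Pictures are saved under pics/ and viewed, and the job is handed in when it is done.

```bash
ls; mkdir -p pics; python3 - <<'E'
from bench import manip, effector, viewer
import cv2
for n in ["side","top","wrist"]:
    c=viewer.get_calibration(n); print(n,c)
    im=viewer.get_image(n); cv2.imwrite(f"pics/{n}0.png",im[:,:,::-1])
print(manip.current_clock(),manip.current_tcp_rot(),manip.current_force(),manip.current_finger_gap())
E
```

```text
pics
side {'vfov': 49.25160263903091, 'cx': 256.2896548603426, 'cy': 189.3373423572588, 'eye': array([0.4310756 , 0.50486683, 0.80249953]), 'attitude': array([-0.1053811 ,  0.94221518, -0.31542714,  0.0403868 ])}
top {'vfov': 51.654388601002175, 'cx': 253.88751497519368, 'cy': 189.5684528142987, 'eye': array([0.40068926, 0.00091605, 0.84897889]), 'attitude': array([ 0.73897319, -0.66344478,  0.07938962, -0.08635353])}
wrist {'vfov': 58.64728368336539, 'cx': 260.8098531705088, 'cy': 190.6039913820628, 'eye': array([ 0.27631086, -0.59308312,  0.3844428 ]), 'attitude': array([ 0.80093297, -0.58068236, -0.08597087,  0.11799737])}
0.15 [ 8.09528769e-01 -5.87079764e-01 -5.52579644e-04 -4.65620337e-04] [ 0.26763371 -0.9220934  -0.11631975] 0.09180764433332637
```

View pics/side0.png

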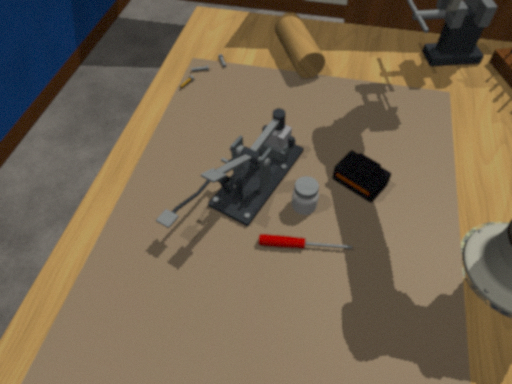

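View pics/top0.png

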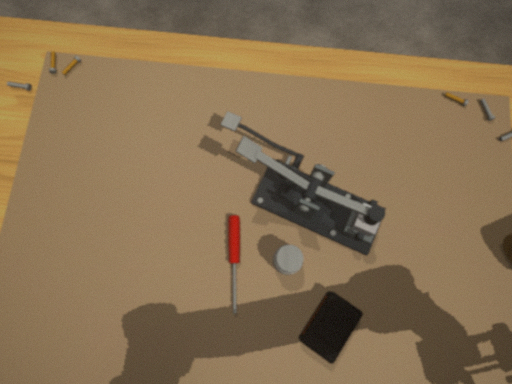

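View pics/wrist0.png

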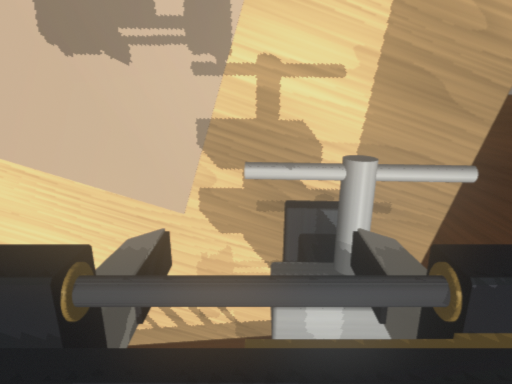

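```bash
cat > h.py <<'E'
from bench import manip, effector, viewer
import numpy as np, cv2
from scipy.spatial.transform import Rotation as R
def ray(c,u,v):
    f=192/np.tan(np.radians(c['vfov']/2))
    d=np.array([(u-c['cx'])/f,(v-c['cy'])/f,1.])
    return np.array(c['eye']),R.from_quat(c['attitude']).apply(d)
def plane(c,u,v,z):
    o,d=ray(c,u,v); return o+d*(z-o[2])/d[2]
def proj(c,p):
    f=192/np.tan(np.radians(c['vfov']/2))
    q=R.from_quat(c['attitude']).inv().apply(np.array(p)-c['eye'])
    return q[0]/q[2]*f+c['cx'],q[1]/q[2]*f+c['cy']
def tri(c1,p1,c2,p2):
    o1,d1=ray(c1,*p1);o2,d2=ray(c2,*p2)
    A=np.c_[d1,-d2];s=np.linalg.lstsq(A,o2-o1,rcond=None)[0]
    a=o1+s[0]*d1;b=o2+s[1]*d2
    return (a+b)/2,np.linalg.norm(a-b)
E
python3 - <<'E'
import cv2
a=cv2.imread('pics/top0.png')[95:265,190:400]; cv2.imwrite('pics/topz.png',cv2.resize(a,None,fx=3.5,fy=3.5,interpolation=2))
a=cv2.imread('pics/side0.png')[100:240,145:315]; cv2.imwrite('pics/sidez.png',cv2.resize(a,None,fx=4,fy=4,interpolation=2))
E
```

```text
(no output)
```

View pics/topz.png

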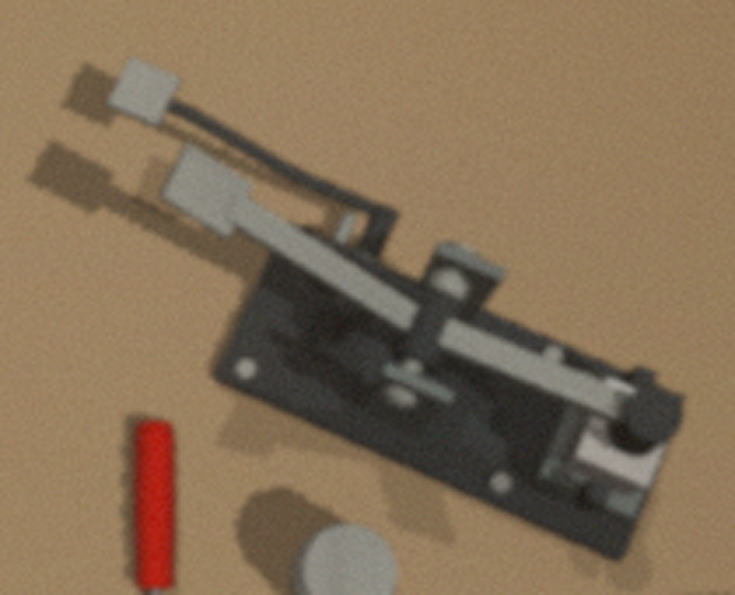

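View pics/sidez.png

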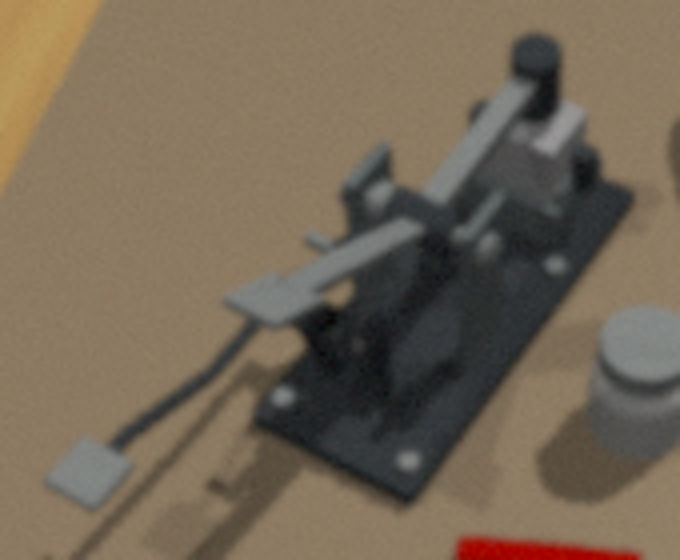

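```bash
cat > fit.py <<'E'
from h import *
from scipy.optimize import least_squares
ct=viewer.get_calibration('top');cs=viewer.get_calibration('side')
T=lambda x,y:(x/3.5+190-.36,y/3.5+95-.36)
S=lambda x,y:(x/4+145-.38,y/4+100-.38)
q0=.065
def tp(q): 
    a=.56-q; return None
obs=[(ct,T(215,374),(-.105,-.055,.014)),(ct,T(621,558),(.165,-.055,.014)),(ct,T(144,91),(-.21,.075,.075)),
(cs,S(258,415),(-.105,.055,.014)),(cs,S(408,502),(-.105,-.055,.007)),(cs,S(634,192),(.165,-.055,.014)),(cs,S(88,472),(-.21,.075,.075))]
def W(p,X):
    c,s=np.cos(p[2]),np.sin(p[2]);return (p[0]+c*X[0]-s*X[1],p[1]+s*X[0]+c*X[1],X[2])
def res(p): return np.concatenate([np.array(proj(c,W(p,X)))-uv for c,uv,X in obs])
if __name__=='__main__':
    a=plane(ct,*obs[0][1],.014);b=plane(ct,*obs[1][1],.014)
    y=np.arctan2(*(b-a)[1::-1]);print(a,b,np.linalg.norm(b-a),y)
    s=least_squares(res,[*a[:2],y],loss='soft_l1');print(s.x,res(s.x).reshape(-1,2).round(1))
    p,e=tri(ct,T(144,91),cs,S(88,472));print('trig',p,e)
    p,e=tri(ct,T(206,190),cs,S(272,300));print('tail',p,e)
    for q in(.05,.085):print(W(s.x,(-.15*np.cos(.56-q),0,.11+.15*np.sin(.56-q))))
    print(W(s.x,(-.21,.075,.075)))
    for n,uv,z in(('jar',T(348,572),.075),('bat',(331,327),.067),('drv',(235,240),.015)):print(n,plane(ct,*uv,z))
E
python3 fit.py
```

```text
[0.57295338 0.02324977 0.014     ] [ 0.48774902 -0.22935566  0.014     ] 0.2665882277113265 -1.896114552477309
[ 0.59019585 -0.092653   -1.89221557] [[-0.6  0.7]
 [ 1.2  1. ]
 [-0.1 -0.1]
 [-2.8 -0.2]
 [ 0.2  0.5]
 [-0.1 -0.6]
 [-0.6 -0. ]]
trig [0.72696303 0.0826033  0.07502504] 0.0010775734016382295
tail [0.63148016 0.03358395 0.18305859] 0.0009793662528843829
(np.float64(0.631552612619824), np.float64(0.03155442733589253), np.float64(0.1832265870324361))
(np.float64(0.6323367831002683), np.float64(0.03390953940096568), np.float64(0.1786007670768433))
(np.float64(0.7276967782357728), np.float64(0.0828989731797473), 0.075)
jar [ 0.45761105 -0.06328462  0.075     ]
bat [ 0.33960955 -0.15306677  0.067     ]
drv [0.48715017 0.04776812 0.015     ]
```

```bash
cat >> h.py <<'E'
P=np.array([0.59019585,-0.092653,-1.89221557])
RS=R.from_euler('z',P[2])
def world(X): return RS.apply(X)+[P[0],P[1],0]
def ori(zs,xs):  # tool z,x dirs in setter frame
    z=np.array(zs)/np.linalg.norm(zs); x=np.array(xs)-np.dot(xs,z)*z; x/=np.linalg.norm(x)
    return (RS*R.from_matrix(np.c_[x,np.cross(z,x),z])).as_quat()
YO=-.003
def tailpose(q,off=0.,sx=1,lo=-.3,hi=.45):
    a=.56-q; n=np.array([np.sin(a),0,np.cos(a)])
    p=.15*np.array([-np.cos(a),0,np.sin(a)])+[0,YO,.11]+n*off
    f=np.clip(a,lo,hi)
    # contact edge: keep lowest fingertip edge in mind (9.5 mm half width)
    return world(p),ori([-np.sin(f),0,-np.cos(f)],[0,sx,0])
def trigpose(z,s=1,dx=-.003,dy=.003,lean=.0):
    return world([-.21+dx,.075+dy,z]),ori([0,-np.sin(lean),-np.cos(lean)],[s,0,0])
E
python3 - <<'E'
from h import *
c=viewer.get_calibration('wrist')
print('cam in tool',R.from_quat(manip.current_tcp_rot()).inv().apply(c['eye']-manip.current_tool_pos()))
for sx in(1,-1):
    for q in(0,.3,.6,.9,1.15):
        s=manip.solve_ik(*[list(v) for v in tailpose(q,.0,sx)]);print(sx,q,None if s is None else np.round(s,2))
    print(np.round(manip.solve_ik(*[list(v) for v in tailpose(.07,.06,sx)]),2))
for s in(1,-1):
    for z in(.2,.03):
        k=manip.solve_ik(*[list(v) for v in trigpose(z,s)]);print('t',s,z,None if k is None else np.round(k,2))
E
```

```text
cam in tool [-9.17447680e-05 -7.84631591e-02 -1.58646991e-01]
1 0 [ 0.85  0.63 -0.94  1.76  0.09  0.84 -0.33]
1 0.3 [ 0.67  0.66 -0.89  1.73  0.34  0.87 -0.61]
1 0.6 [ 0.44  0.76 -0.85  1.66  0.67  1.07 -0.96]
1 0.9 [ 0.29  0.91 -0.85  1.57  0.9   1.3  -1.16]
1 1.15 [ 0.28  0.91 -0.78  1.6   0.9   1.22 -1.15]
[ 0.91  0.58 -0.98  1.73  0.05  0.93 -0.3 ]
-1 0 [-0.7   0.92  1.35  1.81 -1.32  1.53 -2.46]
-1 0.3 [ 0.86  0.92 -1.31  1.73  0.78  1.05  2.21]
-1 0.6 [ 0.64  1.04 -1.31  1.65  1.06  1.34  1.96]
-1 0.9 [ 0.48  1.2  -1.31  1.56  1.26  1.62  1.83]
-1 1.15 [ 0.51  1.26 -1.31  1.59  1.32  1.61  1.82]
[-0.67  0.82  1.36  1.78 -1.22  1.54 -2.49]
t 1 0.2 [ 0.29  0.77 -0.77  1.31  0.53  1.27 -2.38]
t 1 0.03 [ 0.17  0.89 -0.53  1.42  0.49  0.97 -2.37]
t -1 0.2 [ 0.47  0.96 -1.2   1.31  0.88  1.44  0.57]
t -1 0.03 [ 0.42  1.09 -1.02  1.41  0.96  1.18  0.53]
```

```bash
python3 - <<'E'
from h import *
effector.close(f_grip=30)
print(manip.current_clock())
p,o=tailpose(.065,.13); 
manip.move_pose(list(p),list(o)); print(manip.current_clock())
p,o=tailpose(.065,.025); manip.servo_line(list(p),list(o),vel=.1)
manip.sleep(.1)
for i in range(4): print(manip.current_clock(),np.round(manip.current_force(),2))
print(manip.current_tool_pos()-p)
im=viewer.get_image('side');cv2.imwrite('pics/s1.png',cv2.resize(im[60:260,100:340,::-1],None,fx=3,fy=3))
im=viewer.get_image('top');cv2.imwrite('pics/t1.png',cv2.resize(im[60:260,150:410,::-1],None,fx=3,fy=3))
E
```

```text
1.5917
4.125
5.425 [ 0.73  0.53 -0.12]
5.425 [ 0.73  0.53 -0.12]
5.425 [ 0.73  0.53 -0.12]
5.425 [ 0.73  0.53 -0.12]
[ 0.00046969 -0.00054941  0.00060902]
```

View pics/s1.png

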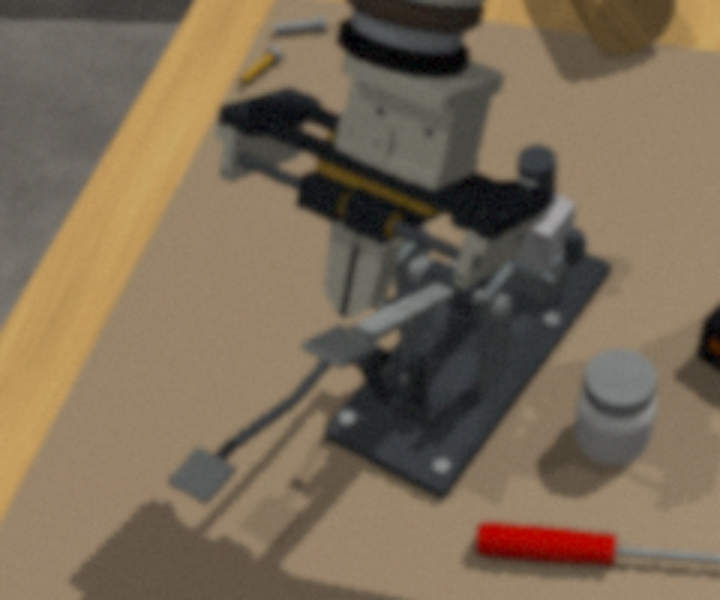

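View pics/t1.png

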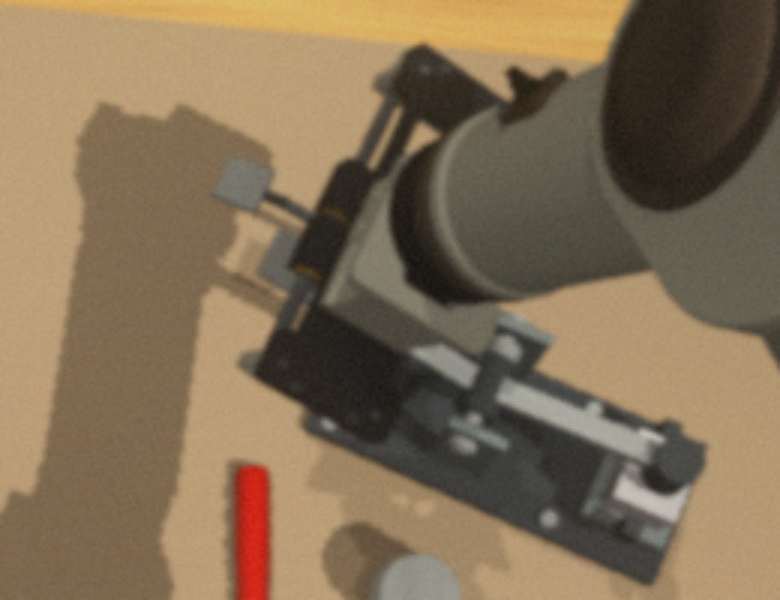

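```bash
cat >> h.py <<'E'
F0=np.array([.73,.53,-.12])
def press(q,q1,dq,vel,fmax=12.5,every=1):
    k=0
    while q<q1:
        q+=dq; p,o=tailpose(q); manip.servo_line(list(p),list(o),vel=vel)
        f=manip.current_force()-F0; n=np.linalg.norm(f); k+=1
        if k%every==0 or n>fmax-3: print(round(q,3),round(manip.current_clock(),2),f.round(1),round(n,1),np.linalg.norm(manip.current_tool_pos()-p).round(4))
        if n>fmax: print('STOP');break
    return q
E
python3 - <<'E'
from h import *
p,o=tailpose(.03,.0)
p,o=tailpose(.04,.006); manip.servo_line(list(p),list(o),vel=.06);print(manip.current_force())
q=press(.04,.44,.02,.06,10.5)
manip.sleep(.1);print(manip.current_force()-F0,manip.current_clock())
E
```

```text
[ 0.15173581 -0.08268906  0.14958443]
0.06 6.23 [-1.1 -2.   3.8] 4.4 0.0007
0.08 6.48 [-0.2 -2.9  4.6] 5.4 0.0006
0.1 6.73 [-0.1 -2.4  4.5] 5.2 0.0004
0.12 6.98 [-0.1 -0.5  4.2] 4.2 0.0002
0.14 7.23 [-0.8 -1.9  2.8] 3.5 0.0004
0.16 7.48 [-1.4 -1.8  4.7] 5.2 0.0005
0.18 7.73 [-1.6 -2.6  5.7] 6.5 0.0003
0.2 7.98 [-1.3 -2.1  4.2] 4.9 0.0002
0.22 8.23 [-1.  -1.9  5. ] 5.5 0.0001
0.24 8.48 [-1.7 -1.5  5.2] 5.7 0.0001
0.26 8.73 [-0.9 -2.4  5. ] 5.6 0.0001
0.28 8.98 [-1.9 -1.2  4.9] 5.4 0.0002
0.3 9.23 [-1.6 -1.6  5.4] 5.9 0.0002
0.32 9.48 [-1.6 -1.2  4.9] 5.3 0.0001
0.34 9.73 [-1.4 -2.1  5.1] 5.7 0.0001
0.36 9.98 [-1.5 -0.9  5.6] 5.9 0.0002
0.38 10.23 [-0.8 -0.8  6.1] 6.3 0.0002
0.4 10.48 [-1.4 -1.8  5.6] 6.1 0.0002
0.42 10.73 [-1.6 -1.3  6.1] 6.5 0.0002
0.44 10.98 [-0.6 -1.2  5.4] 5.5 0.0002
[-1.03659269 -1.28763705  5.97989205] 11.0833
```

```bash
python3 - <<'E'
from h import *
q=press(.44,1.18,.009,.03,12.8)
print(q);manip.sleep(.05);print(manip.current_force()-F0,manip.current_clock())
E
```

```text
0.449 11.33 [-0.7 -1.5  6.9] 7.1 0.0002
0.458 11.58 [-0.4 -1.   5.9] 6.0 0.0002
0.467 11.83 [-0.8 -0.6  5.2] 5.3 0.0003
0.476 12.08 [-0.3 -0.5  5.6] 5.7 0.0003
0.485 12.33 [-0.2 -1.7  5.7] 6.0 0.0002
0.494 12.58 [-1.1 -0.5  5.9] 6.0 0.0003
0.503 12.83 [-1.2 -0.4  6.1] 6.2 0.0003
0.512 13.08 [-0.4 -0.7  6. ] 6.1 0.0002
0.521 13.33 [-1.9 -0.7  6.1] 6.4 0.0003
0.53 13.58 [-1.6 -0.2  6.2] 6.4 0.0003
0.539 13.83 [-1.4 -0.4  6.1] 6.3 0.0003
0.548 14.08 [-1.  -0.   5.2] 5.3 0.0003
0.557 14.33 [-0.5 -1.1  6.2] 6.3 0.0003
0.566 14.58 [-1.2 -1.   6.9] 7.1 0.0003
0.575 14.83 [-1.5 -0.9  6.4] 6.6 0.0003
0.584 15.08 [ 0.2 -0.   6.5] 6.5 0.0004
0.593 15.33 [-1.8 -0.9  6.8] 7.1 0.0006
0.602 15.58 [-1.8 -0.1  7.9] 8.1 0.0006
0.611 15.83 [-1.2 -0.4  9.2] 9.2 0.0007
0.62 16.08 [-2.7 -0.5  8.3] 8.7 0.0007
0.629 16.33 [-2.3 -1.   9.1] 9.4 0.0009
0.638 16.58 [-1.7  0.3  9.3] 9.5 0.0008
0.647 16.83 [-1.9 -0.6  9.2] 9.4 0.001
0.656 17.08 [-1.9 -0.9  8.8] 9.0 0.0008
0.665 17.33 [-1.2 -0.5  8.8] 8.9 0.0007
0.674 17.58 [-1.  -0.4  8.3] 8.4 0.0006
0.683 17.83 [-1.5 -0.7  7.9] 8.1 0.0006
0.692 18.08 [-2.2  0.6  7.3] 7.6 0.0006
0.701 18.33 [-1.3 -0.2  7.1] 7.2 0.0006
0.71 18.58 [-0.2 -0.7  7.3] 7.3 0.0005
0.719 18.83 [-1.3 -0.4  7. ] 7.1 0.0005
0.728 19.08 [-1.1  0.5  7.1] 7.2 0.0005
0.737 19.33 [-1.6 -0.2  7.1] 7.3 0.0005
0.746 19.58 [-0.1  0.   6.6] 6.6 0.0005
0.755 19.83 [-0.7 -0.   6.1] 6.2 0.0004
0.764 20.08 [-0.2  1.4  6.2] 6.3 0.0004
0.773 20.33 [-0.3 -0.5  6.5] 6.5 0.0003
0.782 20.58 [-0.8  0.5  6.9] 7.0 0.0004
0.791 20.83 [-0.4  0.1  7. ] 7.0 0.0004
0.8 21.08 [-0.1 -0.3  7.2] 7.3 0.0005
0.809 21.33 [-0.3 -0.5  7. ] 7.0 0.0005
0.818 21.58 [-0.6  1.1  6.9] 7.0 0.0005
0.827 21.83 [-0.3  1.1  6.7] 6.8 0.0005
0.836 22.08 [-0.3 -0.4  7.2] 7.2 0.0006
0.845 22.33 [-0.6  0.4  8.9] 8.9 0.0009
0.854 22.58 [-1.9  1.1 11.6] 11.8 0.0012
0.863 22.83 [-2.5  0.9 12.9] 13.2 0.0016
STOP
0.8630000000000003
[-2.24582162  1.58893874 12.51570323] 22.8833
```

```bash
python3 - <<'E'
from h import *
q=.863
for i in range(10):
    q-=.012; p,o=tailpose(q); manip.servo_line(list(p),list(o),vel=.03)
    f=manip.current_force()-F0;n=np.linalg.norm(f); print(round(q,3),f.round(1),n.round(1))
    if n<1.2: break
print(manip.current_clock())
E
```

```text
0.851 [-1.5  0.3  9.8] 9.9
0.839 [-0.8  0.2  7.3] 7.3
0.827 [-0.3  1.3  6.7] 6.8
0.815 [-0.7  1.3  6.6] 6.8
0.803 [-0.8  1.   7.1] 7.2
0.791 [-0.5  0.5  6. ] 6.1
0.779 [ 0.3 -0.6  1.7] 1.9
0.767 [-0.1  0.3  0.1] 0.3
24.8833
```

```bash
python3 - <<'E'
from h import *
p,o=tailpose(.767,.12); o=manip.current_tcp_rot(); manip.servo_line(list(p),None,vel=.12)
print(manip.current_clock(),manip.current_force().round(2))
p,o=trigpose(.19); manip.move_pose(list(p),list(o))
print(manip.current_clock())
p,o=trigpose(.10); manip.servo_line(list(p),list(o),vel=.1)
manip.sleep(.1)
print(manip.current_clock(),manip.current_force().round(2),manip.current_tool_pos()-p)
im=viewer.get_image('side');cv2.imwrite('pics/s2.png',cv2.resize(im[60:260,100:340,::-1],None,fx=3,fy=3))
im=viewer.get_image('top');cv2.imwrite('pics/t2.png',cv2.resize(im[60:260,150:410,::-1],None,fx=3,fy=3))
E
```

```text
26.0333 [ 0.55 -0.36 -0.43]
27.2083
28.3583 [ 0.7  -0.67  0.31] [0.00078664 0.00014149 0.0012035 ]
```

View pics/s2.png

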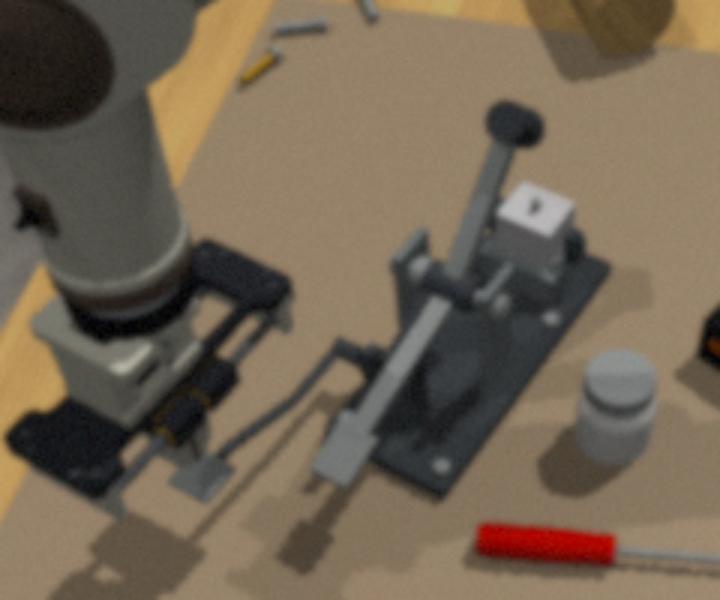

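View pics/t2.png

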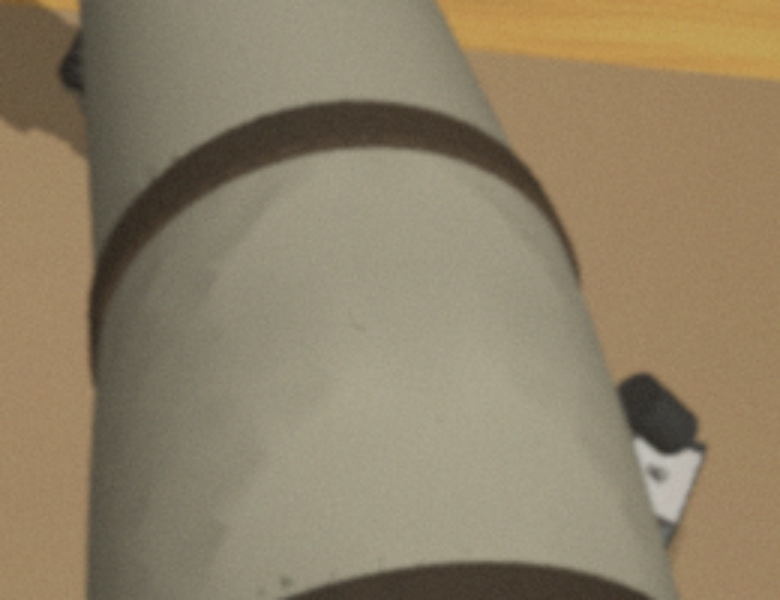

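```bash
python3 - <<'E'
from h import *
f0=manip.current_force()
z=.085;p,o=trigpose(z,dx=-.007);manip.servo_line(list(p),list(o),vel=.06)
while z>.042:
    z-=.003;p,o=trigpose(z,dx=-.007);manip.servo_line(list(p),list(o),vel=.04)
    f=manip.current_force()-f0;print(round(z,3),f.round(1))
    if np.linalg.norm(f)>13: print('STOP');break
print(manip.current_clock())
im=viewer.get_image('side');cv2.imwrite('pics/s3.png',cv2.resize(im[60:260,100:340,::-1],None,fx=3,fy=3))
E
```

```text
0.082 [-0.1 -0.5 -0.1]
0.079 [ 0.4 -0.6 -0.8]
0.076 [ 0.9  0.  -0.6]
0.073 [-0.3 -0.6 -0.6]
0.07 [ 0.5 -0.5  0.5]
0.067 [ 0.2 -0.6  0. ]
0.064 [-0.3 -1.  -1.3]
0.061 [-0.3 -2.1  1.3]
0.058 [ 0.4 -0.4  1. ]
0.055 [-0.4 -0.3  1.6]
0.052 [0.3 0.  1.4]
0.049 [ 0.9 -0.   0.3]
0.046 [-0.3 -0.1  1.4]
0.043 [-1.  -0.3  1.6]
0.04 [ 0.6 -1.   1.2]
32.6167
```

View pics/s3.png

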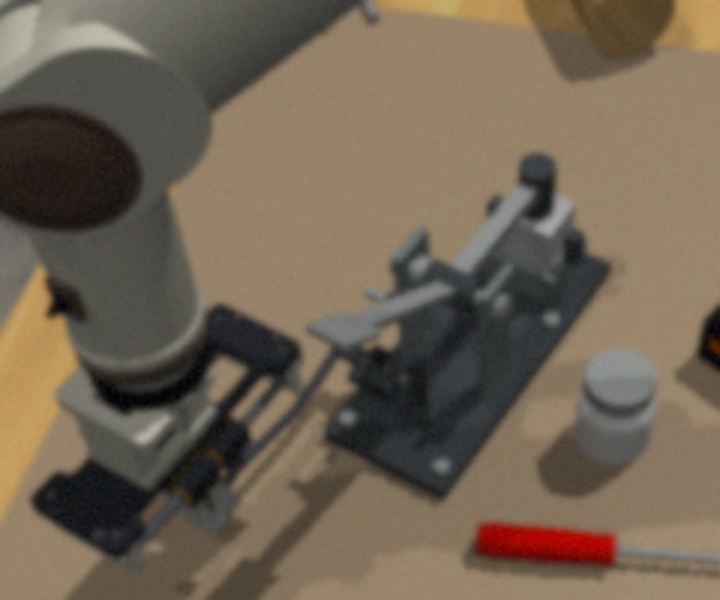

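```bash
python3 - <<'E'
from h import *
p,o=trigpose(.2,dx=-.012,dy=.01);manip.servo_line(list(p),list(o),vel=.12)
manip.sleep(.2);print(manip.current_clock(),manip.current_force().round(2))
im=viewer.get_image('side');cv2.imwrite('pics/s4f.png',im[:,:,::-1])
a=cv2.imread('pics/side0.png')[100:240,145:315];b=cv2.imread('pics/s4f.png')[100:240,145:315]
cv2.imwrite('pics/s4.png',cv2.resize(np.hstack([a,b]),None,fx=2.3,fy=2.3,interpolation=2))
E
```

```text
34.35 [-0.43 -0.41  0.48]
```

View pics/s4.png

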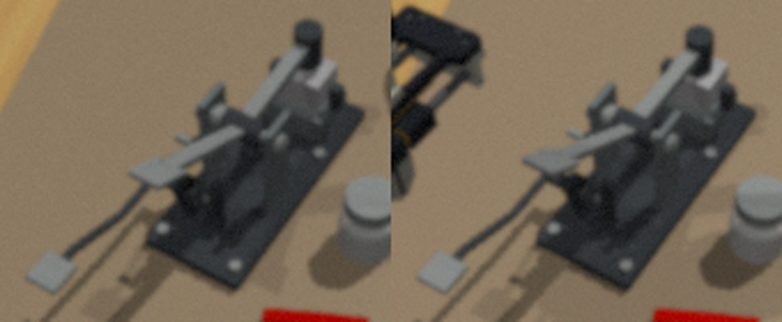

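```bash
python3 - <<'E'
from h import *
manip.hand_in();print(manip.current_clock())
E
```

```text
the job is handed in; nothing more can be done
the job is handed in; nothing more can be done
```

I cocked the hammer, took the hand away, tripped it with the trigger, and handed the job in at about 34 s on the robot's clock. `hand_in` reports no verdict.

- **Cocking:** I pressed the tail pad along its arc with closed fingers. The catch resistance showed from about 0.60 to 0.79 rad, and the buffer began at about 0.84 rad. I stopped there; the highest force read was 13.2 N.
- **Catch held:** As I eased off, the pad force fell to zero near 0.78 rad. The side picture with the hand clear showed the hammer cocked and the pin still standing proud.
- **Trigger and blow:** I pressed the trigger pad down about 35 mm, with readings of no more than about 2.5 N. The hammer sprang over.
- **Last checks:** The final side picture shows the head about 3.5 pixels lower than at the start, roughly the shift I expect for a flush pin. The jar and the visible part of the screwdriver look unmoved, and the hand was clear with no contact force.

I judged the flush fit only from how far the head dropped in that picture, because the pin is hidden under the head. I did not measure the pin or hammer joint values directly. I also did not compare the battery pack's position in the final picture; the arm never came near it after the start.

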